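# Slide the jig carrier to its station and level its shelf with the sprung foot knob

### The job

Push the carrier along its rail until it drops into the notch of the levelling station, its pointer at the steel post beside the rail. Then press the foot knob down as far as it goes, so that the spirit level is held firmly onto the shelf, and, keeping it pressed, turn the knob until the bubble lies between the two black lines of the vial (only the reading under pressure counts). Finish while still holding the knob pressed down with the bubble centred: do not let go, and leave the loose things around the rail where they are.

Things in the scene. Friction and masses are not known exactly. Their poses are not given: they have to be found in the camera images.
- carrier (a joint): Slide of the carrier along the rail, m, growing along the rail's own +y (to the robot's left). Starts between 0 and 0.06; the station's notch is at 0.150, the end of travel at 0.185. It slides with 1 to 2 N; from about 10 mm before the notch it takes some 6 N more, then within a few mm the notch pulls it to its middle and holds it. The carrier is an aluminium plate 110 x 320 mm.
- push_grip (a point): Point in the carrier's upright wooden push grip at its trailing (-y) end: a board 60 mm wide (rail's x), 14 mm thick (rail's y), its top 16 mm above this point, its foot 84 mm below. Push its outer face along the rail's +y, or grip it across its thickness from above. Axes as the rail's. The level begins 55 mm farther along +y, its top 20 mm below this point.
- station_post (a point): Top of the fixed steel index post (12 x 10 x 46 mm) that stands on the table at the +x long side of the rail, at the levelling station. Axes parallel to the rail's.
- carrier_pointer (a point): Tip of the small steel pointer on the carrier's +x edge, half-way along the carrier; 49 mm above the table. In the notch it is level with the station post along the rail's y (and 7 mm from it along the rail's x).
- knob_grip (a point): Point on the upright axis of the foot knob at the height to grip. Round ribbed black knob, 40 mm across, 32 mm high: underside 18 mm below this point, top 14 mm above. On a sprung stem at the carrier's leading (+y) end, 275 mm from the push grip; 138 mm above the table when free. Nothing within 50 mm of its axis comes higher than 40 mm below this point. The frame turns with the knob.
- knob (a joint): Turn of the foot knob, rad, growing clockwise seen from above; range -0.8 to 2.6, start 0. It takes about 0.06 N m and stays where it is left. Clockwise moves the bubble towards the knob, 20 mm per rad. The turn needed is 0.5 to 1.5 rad clockwise, different each time.
- level (a joint): How far the sprung level is pressed down onto the shelf, rad: 0 with the knob up, 0.018 fully down on the shelf (the knob, carried on its end, then is 4 mm lower). Springs resist with 4 N at the knob at first, 12 N at full travel, and lift it when let go. While up, the bubble stands about 20 mm nearer the knob than when pressed; it settles in 1 to 2 s. Readings are too noisy to judge by: go by the 4 mm and over 12 N.
- vial_mid (a point): Top of the spirit level's vial, midway between its two black lines, 38 mm apart (35 mm clear between them). The vial, a green tube 16 x 120 mm, lies along the top of an aluminium level 165 mm long, 34 mm wide, on a plywood shelf. y of this frame runs along the level towards the knob (140 mm away), parallel to the rail; z up.
- bubble_mid (a point): Middle of the white bubble, 24 mm long and 12 mm wide, that runs along the top of the vial. Its offset from vial_mid along that frame's y (positive towards the knob) is the level's reading; within 5 mm of zero the bubble lies between the lines.
- rail: The fixed rail: dark wood base 130 x 540 x 20 mm with two steel rods along its y; origin at the middle of its underside; it lies at a different place and yaw (up to about 13 degrees) each time.
- glue: Loose white glue bottle, 48 mm across, 115 mm high, standing; origin under its middle. Not to be moved.
- collar: Loose turned wooden ring, 60 mm across, 28 mm high; origin under its middle. Not to be moved.
- offcut: Loose dark wood block, 50 x 70 x 40 mm; origin under its middle. Not to be moved.
- wrench: Loose steel wrench, 160 mm long, lying on the table. Not to be moved.
- bowl: Loose pale wooden bowl, 130 mm across, 45 mm high; origin under its middle. Not to be moved.
- can: Loose steel spray can, 66 mm across, 190 mm high, standing; origin under its middle. Not to be moved.
- driver: Loose screwdriver, 200 mm long, lying on the table. Not to be moved.

How it is judged:
By the outcome, as a careful person would: the job done as asked, in the order asked, and still so for the second after the job is handed in, while the arm keeps its last pose, push and grip.
It also fails if it takes over 48 s, if anything falls off the work surface, if the arm or the gripper's body presses on something with over 40 N, if the wrist force passes 120 N, or if a joint passes its speed limit or range.

### The arm

A 7-joint arm with a two-finger parallel gripper is mounted at the origin on the work surface. World frame = base frame: x ahead of the robot, y to its left, z up, the work surface at z = 0. Lengths are in mm, angles in degrees, forces in N, time in s.
With the tool pointing down it reaches from about 350 to 900 mm from the base axis. Payload 8.1 kg.
Tool frame: the origin (TCP) lies at the centre of the arm's flange, where the gripper is bolted on; the fingertips stand 173 mm ahead of it and the grasp point (between the pads) lies 155 mm ahead of it (manip.grasp_offset is the distance from the TCP to the grasp point, in mm); y points along the fingers, x is the direction in which the jaws open and shut, and the axes are right-handed (so a half turn about y gives the same grasp; the last joint's range is limited). The gripper opens to 85 mm and grips with 20 to 120 N. Pads are 22 mm wide; open, the fingers measure 114 mm over their backs; the gripper's body (76 mm by 85 mm) begins 54 mm behind the grasp point. The pads swing forward as they close: fully open they stand 13 mm farther back than shut.
Start: joints at [67.002, 24.895, 1.432, 90.138, -0.665, 64.973, -4.303], TCP at [183.959, -597.321, 404.723] pointing down, gripper open.
Joint ranges: [-149.89, 149.89], [-25.12, 119.58], [-72.63, 75.52], [4.76, 147.25], [-75.54, 255.54], [6.69, 114.76], [-157.13, 157.13]. Speed limits (degrees/s): [127.2, 127.2, 172.46, 172.46, 180, 180, 180].

### API

Orientations are given as a 3x3 rotation matrix whose columns are the frame's x, y, z axes.
In Python, from plant import manip gives the robot as it stands.
- The arm moves only by the shell command python3 -m jog 'ROWS' [OPENING] [FORCE]. ROWS is JSON, a list of rows, each a list of 2 entries, a list of its own where there are three numbers: the shift along the tool's x, y, z in cm, then the turn, a rotation vector about the tool's x, y, z in degrees. A call has 1 to 20 rows; each row is the pose to reach, as a shift and turn from the pose measured when the call began, along the tool's axes at that moment; what a row does not reach only later rows make up. A row lasts 1/12 s, in which the tool goes at most 41.7 mm and 7.16 degrees, less where a joint would pass 70% of its speed; a pose out of reach is approached as far as the arm can. A call with a gripper value outside its range is refused whole. OPENING is the gripper command: -1 is fully open, 1 is shut, values between are in proportion, set as the call begins (- or left out, the last holds). The fingers move at their own pace and stop on an object; FORCE is the grip in N (left out, the last holds). Time passes only in rows, so rows that repeat a pose let the fingers close. It gives the time, the measured TCP pose, the force and the opening at its end, in the units of the state.
- manip.get_obs(): the state, without advancing time (a new reading comes with each control period).
- manip.camera(name): name is "scene" or "top"; returns a dict with "img" (400x640x3 uint8, red, green, blue), "mtx" (3x3 intrinsics, pixels), "rvec" (rotation vector, rad) and "tvec" (3), from world to camera coordinates, as OpenCV has them. Camera axes: x right, y down, z forward; pixel columns grow to the right and rows downward; lengths in mm; the calibration is good to about 2 mm. A picture is of the moment at which its call begins. There is no depth.
- manip.sign_off(): hands the job in, once; it reports no verdict.
The state is a dict: "time": time; "joints": joint angles; "joint_vel": joint speeds; "joint_torque": joint torques, N m; "position": TCP position; "tool_rot": TCP orientation; "force": force on the tool from outside, world axes, zero at the start; "moment": the same for the moment, N m; "opening": finger opening in mm.
Only numpy, scipy, OpenCV 4.12 (cv2) and the standard library are available. Lean on these libraries where they do the work, as an engineer would, in place of code of your own. Each camera call takes 0.05 s, during which the arm holds its last target.

## Working session

There is one attempt and no reset: what is moved stays moved. The work goes in short steps, Python scripts to look and compute and a shell command to move; the robot and the scene stay as the last step left them, time stands still between calls to the robot, and variables do not carry over. Pictures are saved under pics/ and viewed, and the job is handed in when it is done.

```bash
mkdir -p pics; ls; python3 - <<'E'
from plant import manip
import cv2
for n in("scene","top"):
    c=manip.camera(n); cv2.imwrite(f"pics/{n}0.png",c["img"][:,:,::-1]); print(c["mtx"],c["rvec"],c["tvec"])
o=manip.get_obs(); print(o["time"],o["position"],o["tool_rot"],o["force"],o["opening"])
E
```

```text
pics
[[520.95185349   0.         310.20634868]
 [  0.         520.95185349 193.6597651 ]
 [  0.           0.           1.        ]] [ 2.23734422  0.73844065 -0.29101144] [-445.5590449  -180.93677102 1709.50238003]
[[386.67304467   0.         319.44282205]
 [  0.         386.67304467 208.23471465]
 [  0.           0.           1.        ]] [ 1.97624207 -2.24837504  0.24125788] [ 29.81001627 589.61449928 919.7017288 ]
0.1 [ 183.87957835 -597.13029801  404.03642558] [[ 2.94279604e-01 -5.33825773e-04  9.55719221e-01]
 [-9.55718406e-01  1.25588613e-03  2.94280055e-01]
 [-1.35736879e-03 -9.99999069e-01 -1.40605446e-04]] [ 0.07808634 -0.06726781  0.1370095 ] 85.38862628715361
```

View pics/scene0.png

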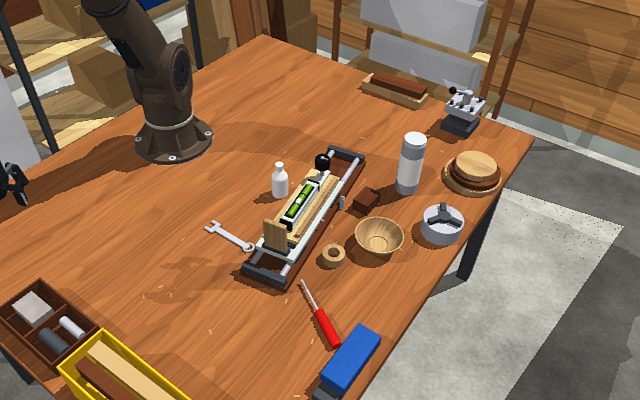

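View pics/top0.png

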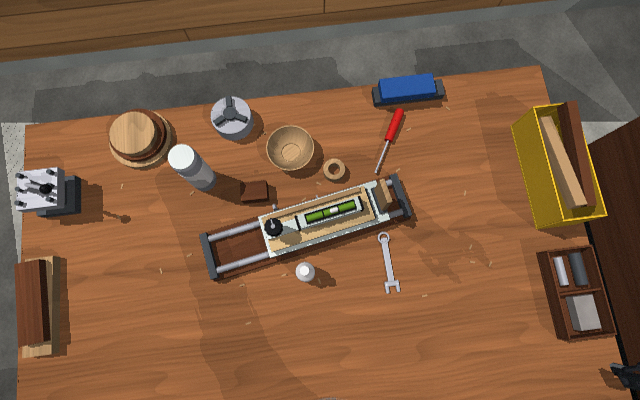

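```bash
python3 - <<'E'
import cv2
a=cv2.imread("pics/top0.png")[140:300,190:430]; cv2.imwrite("pics/top0c.png",cv2.resize(a,None,fx=3.33333,fy=3.33333,interpolation=cv2.INTER_CUBIC))
a=cv2.imread("pics/scene0.png")[140:290,230:430]; cv2.imwrite("pics/scene0c.png",cv2.resize(a,None,fx=4,fy=4,interpolation=cv2.INTER_CUBIC))
E
```

```text
(no output)
```

View pics/top0c.png

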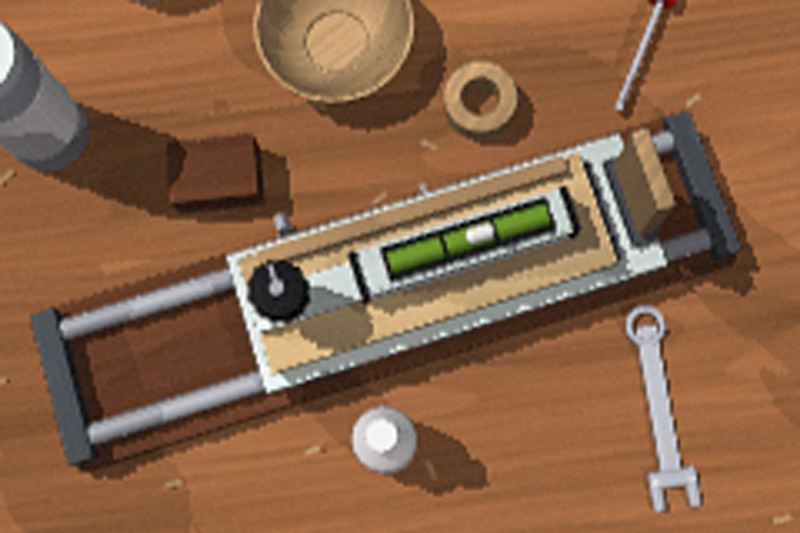

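View pics/scene0c.png

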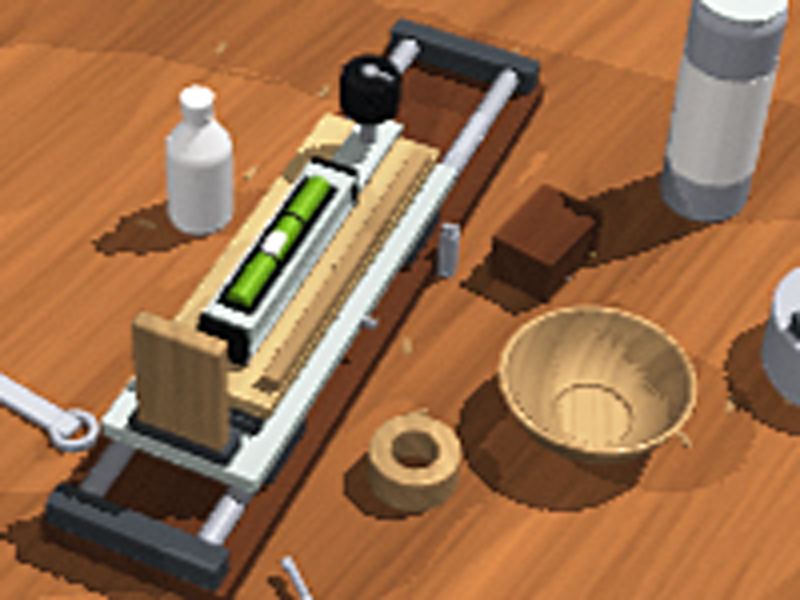

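```bash
cat > h.py <<'E'
import numpy as np, cv2
from plant import manip
def cam(n):
    c=manip.camera(n); R=cv2.Rodrigues(np.array(c["rvec"]))[0]; t=np.array(c["tvec"]).ravel(); K=np.array(c["mtx"])
    return c["img"],K,R,t
def tri(T,S,pt,ps):
    P=lambda c:c[1]@np.c_[c[2],c[3]]
    X=cv2.triangulatePoints(P(T),P(S),np.array(pt,float).reshape(2,1),np.array(ps,float).reshape(2,1)).ravel();return X[:3]/X[3]
def atz(c,p,z):
    C=-c[2].T@c[3]; d=c[2].T@np.linalg.inv(c[1])@np.array([p[0],p[1],1.]); return C+d*(z-C[2])/d[2]
def proj(c,X):
    x=c[1]@(c[2]@np.array(X,float)+c[3]); return x[:2]/x[2]
E
python3 - <<'E'
from h import *
np.set_printoptions(precision=1,suppress=True)
T=cam("top");S=cam("scene")
t=lambda u,v:(u*.3+190-.35,v*.3+140-.35)
s=lambda u,v:(u/4+230-.4,v/4+140-.4)
print("camT",-T[2].T@T[3])
print("knob",tri(T,S,t(278,290),s(371,90)), atz(T,t(278,290),138),atz(S,s(371,90),138))
print("post",tri(T,S,t(281,217),s(450,228)),atz(T,t(281,217),46))
print("ptr",tri(T,S,t(422,187),s(371,321)),atz(T,t(422,187),49),atz(S,s(371,321),49))
for p in [(636,133),(648,131),(660,212),(672,208)]: print("board",atz(T,t(*p),154))
print(tri(T,S,t(660,212),s(134,318)),tri(T,S,t(636,133),s(218,355)))
for a in [(62,325),(665,141),(92,434),(700,243)]: print("rod",atz(T,t(*a),45))
for a in [(386,262),(551,213),(444,250),(481,234)]: print("vial",atz(T,t(*a),118))
for a in [(34,316),(80,464),(668,118),(735,256)]: print("end",atz(T,t(*a),50))
E
```

```text
camT [ 383.7  -17.7 1023.2]
knob [542.3  67.4 133.3] [543.   68.4 138. ] [544.7  61.8 138. ]
post [614.6  67.2  43.8] [616.4  69.1  46. ]
ptr [624.  -43.9  48.7] [625.4 -42.5  49. ] [623.5 -45.   49. ]
board [ 618.8 -193.6  154. ]
board [ 619.2 -202.2  154. ]
board [ 560.6 -200.9  154. ]
board [ 562.3 -209.6  154. ]
[ 559.6 -204.7  146.7] [ 618.3 -197.5  146.3]
rod [553.9 243.7  45. ]
rod [ 638.9 -237.3   45. ]
rod [468.8 227.1  45. ]
rod [ 554.5 -250.6   45. ]
vial [556.9  -8.3 118. ]
vial [ 577.3 -130.5  118. ]
vial [560.2 -50.5 118. ]
vial [568.4 -78.4 118. ]
end [562.7 263.1  50. ]
end [447.5 236.3  50. ]
end [ 655.9 -241.6   50. ]
end [ 540.1 -274.3   50. ]
```

```bash
python3 -m jog '[[[-1,0.2,2],[0,1,0]],[[-2.6,0.4,5],[0,2,0]],[[-4.5,0.8,9],[0,3,0]],[[-6.5,1.2,12.6],[0,4,0]],[[-8.5,1.6,16.5],[0,5,0]],[[-10.5,2,20.5],[0,6,0]],[[-12.5,2.4,24.3],[0,7,0]],[[-14.5,2.8,28.2],[0,7,0]],[[-16.5,3,32.2],[0,7,0]],[[-18.5,3.4,36.1],[0,7,0]],[[-20.5,3.7,40],[0,7,0]],[[-22.3,4,43.5],[0,7,0]],[[-24,4,47],[0,7,0]],[[-25,4,49],[0,7,0]],[[-25.8,4,50.5],[0,7,0]],[[-25.8,4,50.5],[0,7,0]],[[-25.8,4,50.5],[0,7,0]]]' 0.1; python3 -c "
from plant import manip
o=manip.get_obs();print(o['joints'],o['tool_rot'],o['opening'])"
```

```text
time: 1.62
position: [590.9, -201.2, 364.0]
tool_rot: [[0.178, -0.001, 0.984], [-0.984, 0.001, 0.178], [-0.001, -1.0, -0.001]]
force: [0.3, -0.2, -0.2]
opening: 38.8
[ 18.22241699  27.09230652  -6.2875298   92.69302779   3.2408973
  60.47193759 -68.74834992] [[ 1.77667101e-01 -1.17706306e-03  9.84089943e-01]
 [-9.84089962e-01  9.67410294e-04  1.77668261e-01]
 [-1.16114549e-03 -9.99998839e-01 -9.86458958e-04]] 38.81819031988421
```

```bash
python3 -m jog '[[[0,1.5,0],[0,0,0]],[[0.05,3.5,0],[0,0,0]],[[0.05,5,0],[0,0,0]],[[0.05,6.3,0],[0,0,0]],[[0.05,7,0],[0,0,0]],[[0.05,7.2,0],[0,0,0]]]' ; python3 - <<'E'
from h import *
for n in("scene","top"):
    i=cam(n)[0]; b=(i[150:290,220:420] if n=="scene" else i[130:270,250:450])
    cv2.imwrite(f"pics/{n}1.png",cv2.resize(b,None,fx=4,fy=4,interpolation=cv2.INTER_CUBIC)[:,:,::-1])
E
```

```text
time: 2.12
position: [589.5, -203.3, 290.8]
tool_rot: [[0.175, -0.004, 0.985], [-0.985, 0.001, 0.175], [-0.001, -1.0, -0.004]]
force: [-0.5, 0.4, 1.3]
opening: 38.6
```

View pics/scene1.png

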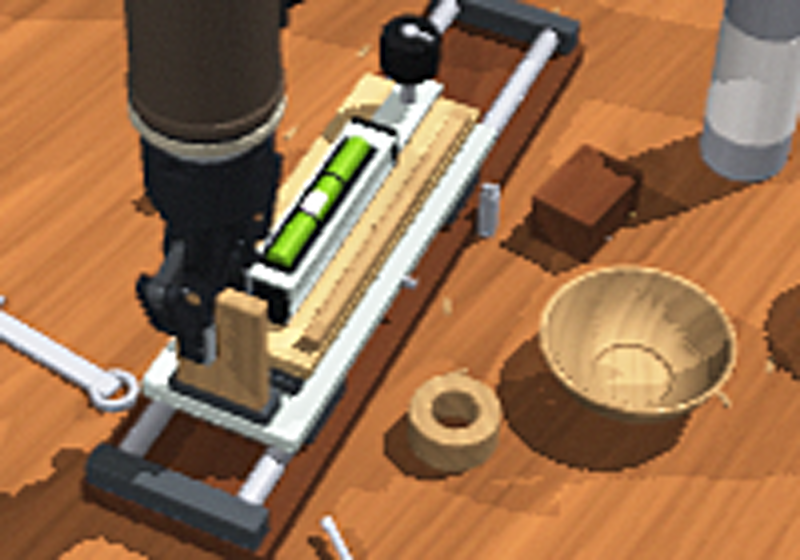

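View pics/top1.png

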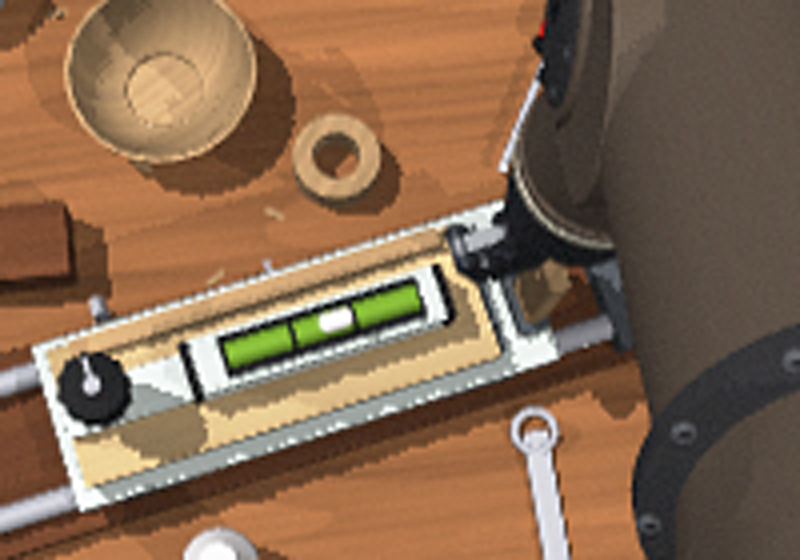

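```bash
python3 -m jog '[[[0,0,0],[0,0,0]],[[0,0,0],[0,0,0]],[[0,0,0],[0,0,0]],[[0,0,0],[0,0,0]],[[0,0,0],[0,0,0]],[[0,0,0],[0,0,0]]]' 1 30
```

```text
time: 2.72
position: [590.5, -203.0, 293.2]
tool_rot: [[0.176, -0.0, 0.984], [-0.984, -0.0, 0.176], [0.0, -1.0, -0.001]]
force: [-2.5, -1.6, 6.5]
opening: 13.5
```

```bash
python3 -m jog '[[[-0.5,0,0],[0,0,0]],[[-1.5,0,0],[0,0,0]],[[-3,0,0],[0,0,0]],[[-4.5,0,0],[0,0,0]],[[-6,0,0],[0,0,0]],[[-7.5,0,0],[0,0,0]],[[-8.7,0,0],[0,0,0]],[[-9.6,0,0],[0,0,0]],[[-10.2,0,0],[0,0,0]],[[-10.6,0,0],[0,0,0]],[[-10.9,0,0],[0,0,0]],[[-11.1,0,0],[0,0,0]],[[-11.1,0,0],[0,0,0]],[[-11.1,0,0],[0,0,0]]]'; python3 - <<'E'
from h import *
for n in("scene","top"):
    i=cam(n)[0]; b=(i[150:290,220:420] if n=="scene" else i[170:270,210:350])
    f=4 if n=="scene" else 5.5
    cv2.imwrite(f"pics/{n}2.png",cv2.resize(b,None,fx=f,fy=f,interpolation=cv2.INTER_CUBIC)[:,:,::-1])
E
```

```text
time: 3.88
position: [570.4, -92.2, 293.1]
tool_rot: [[0.178, -0.002, 0.984], [-0.984, 0.001, 0.178], [-0.002, -1.0, -0.002]]
force: [-6.0, 3.3, 4.6]
opening: 13.3
```

View pics/scene2.png

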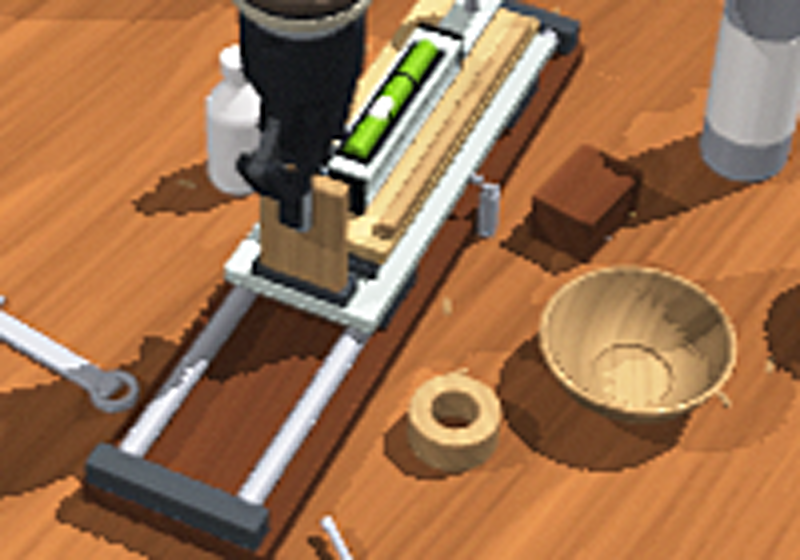

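View pics/top2.png

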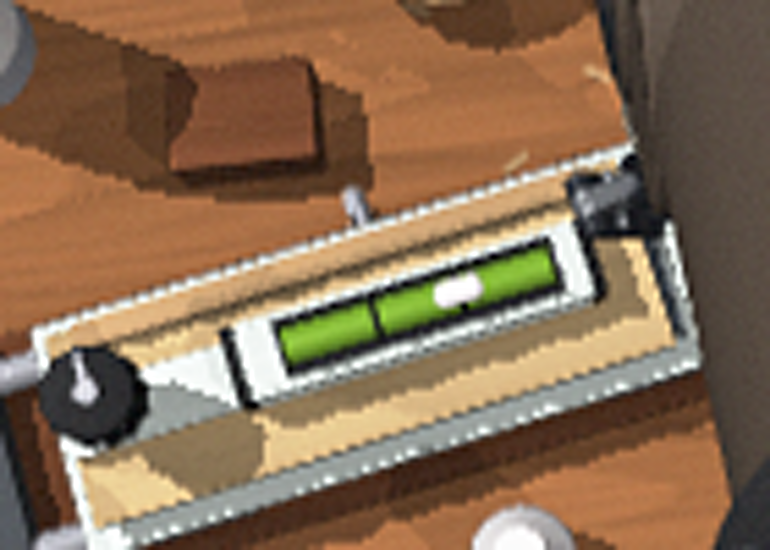

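```bash
python3 -m jog '[[[-0.15,0,0],[0,0,0]],[[-0.15,0,0],[0,0,0]],[[-0.15,0,0],[0,0,0]],[[-0.15,0,0],[0,0,0]],[[-0.15,-0.5,0],[0,0,0]],[[-0.15,-2,0],[0,0,0]],[[-0.15,-4,0],[0,0,0]],[[-0.15,-7,0],[0,0,0]],[[-0.15,-9,0],[0,0,0]],[[-0.15,-9,0],[0,0,0]]]' 0; python3 - <<'E'
from h import *
for n in("scene","top"):
    i=cam(n)[0]; b=(i[130:230,260:400] if n=="scene" else i[170:270,210:350])
    f=5.5
    cv2.imwrite(f"pics/{n}3.png",cv2.resize(b,None,fx=f,fy=f,interpolation=cv2.INTER_CUBIC)[:,:,::-1])
E
```

```text
time: 4.82
position: [571.6, -91.0, 388.1]
tool_rot: [[0.177, 0.005, 0.984], [-0.984, 0.001, 0.177], [0.0, -1.0, 0.005]]
force: [0.0, -0.7, 1.2]
opening: 42.8
```

View pics/scene3.png

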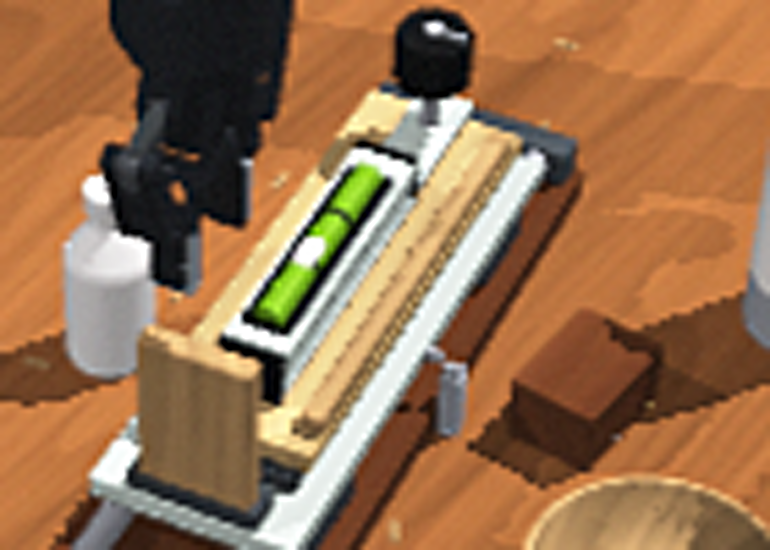

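View pics/top3.png

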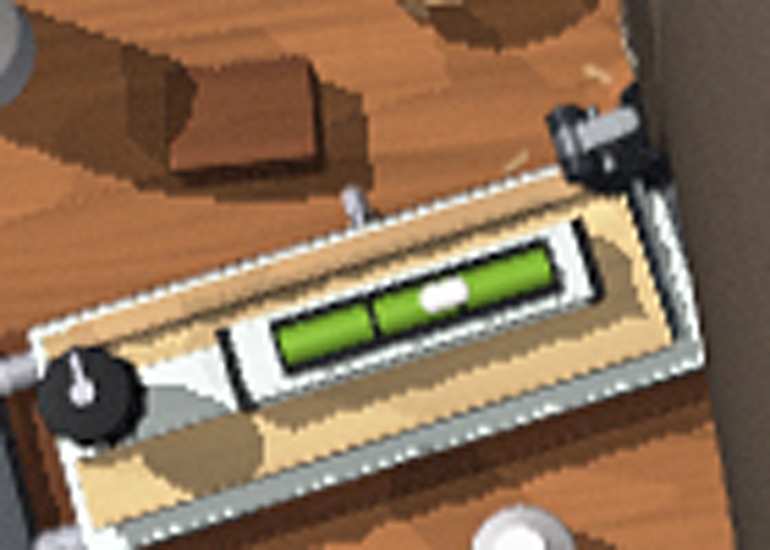

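```bash
python3 - <<'E'
from h import *
np.set_printoptions(precision=1,suppress=True)
T=cam("top");S=cam("scene")
t=lambda u,v:(u/5.5+210-.4,v/5.5+170-.4)
s=lambda u,v:(u/5.5+260-.4,v/5.5+130-.4)
yh=np.array([-.176,.984,0]);xh=np.array([.984,.176,0])
k=tri(T,S,t(91,397),s(433,53)); k2=atz(T,t(91,397),138); print("knob",k,k2)
k0=np.array([543,68.4,138]); print("moved",(k2-k0)@yh,(k2-k0)@xh)
print("post",atz(T,t(352,191),46),atz(S,s(453,366),46)," ptr",atz(S,s(436,354),49))
for n,c in(("T",T),("S",S)):print(n,"post pix for kb",proj(c,k2))
d=atz(S,s(436,354),49)-atz(S,s(453,366),46);print("ptr-post y,x",d@yh,d@xh)
for nm,a,b in [("line",(374,313),None),("end1",(278,343),None),("end2",(553,264),None),("bub",(444,295),None)]:
    p=atz(T,t(*a),118);print(nm,p,(p-k2)@yh)
E
```

```text
knob [520.8 178.3 133.7] [521.8 178.9 138. ]
moved 112.4392369004852 -1.4398819745822697
post [617.6  69.8  46. ] [613.4  65.1  46. ]  ptr [603.2  64.5  49. ]
T post pix for kb [226.1 241.8]
S post pix for kb [339.2 138. ]
ptr-post y,x 1.2144336343064641 -10.181422831892188
line [545.5  59.6 118. ] -121.55506316004454
end1 [537.9 101.9 118. ] -78.6051285144938
end2 [557.  -19.6 118. ] -201.44649967232596
bub [549.5  28.8 118. ] -152.55531504945014
```

```bash
python3 -m jog '[[[-1,0,0],[0,-4,0]],[[-3,0,0],[0,-10,0]],[[-6,0,0],[0,-16,0]],[[-9,0,0],[0,-22,0]],[[-12,0,0],[0,-28,0]],[[-15,0,0],[0,-34,0]],[[-18,0,0],[0,-40,0]],[[-20.5,0,-0.1],[0,-46,0]],[[-23,0,-0.1],[0,-52,0]],[[-25,0,-0.1],[0,-58,0]],[[-26.5,0,-0.2],[0,-64,0]],[[-27.4,0,-0.2],[0,-68,0]],[[-27.4,0,-0.2],[0,-70,0]],[[-27.4,0,-0.2],[0,-70,0]],[[-27.4,0,-0.2],[0,-70,0]],[[-27.4,0,-0.2],[0,-70,0]]]' -1; python3 - <<'E'
from h import *
for n in("scene","top"):
    i=cam(n)[0]; b=(i[90:230,260:440] if n=="scene" else i[130:270,180:360])
    f=4.4
    cv2.imwrite(f"pics/{n}4.png",cv2.resize(b,None,fx=f,fy=f,interpolation=cv2.INTER_CUBIC)[:,:,::-1])
print(manip.get_obs()["joints"])
E
```

```text
time: 6.35
position: [519.4, 177.8, 382.3]
tool_rot: [[0.985, -0.005, 0.172], [-0.172, 0.001, 0.985], [-0.005, -1.0, 0.0]]
force: [-0.2, 0.5, -0.3]
opening: 85.3
[ -3.80988469  21.78097725 -27.51176299 100.69058089  11.17968783
  60.43637162 -45.09781868]
```

View pics/scene4.png

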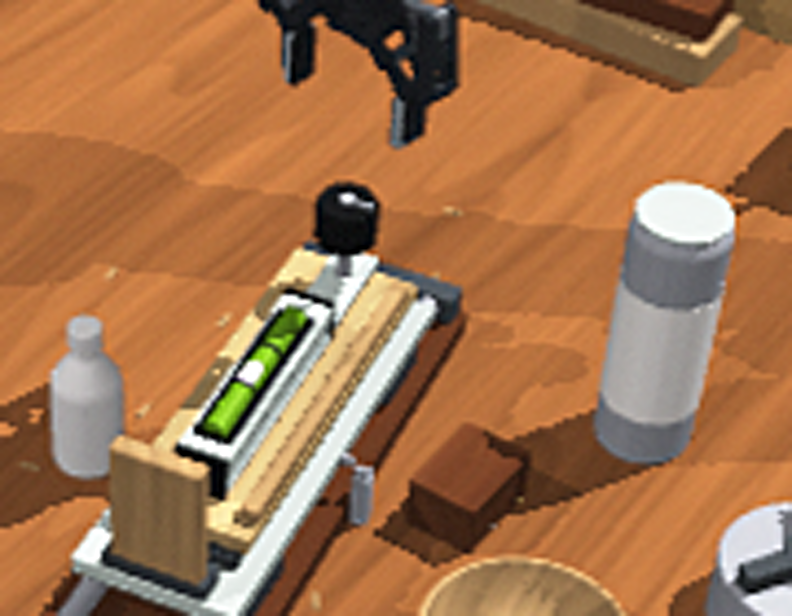

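View pics/top4.png

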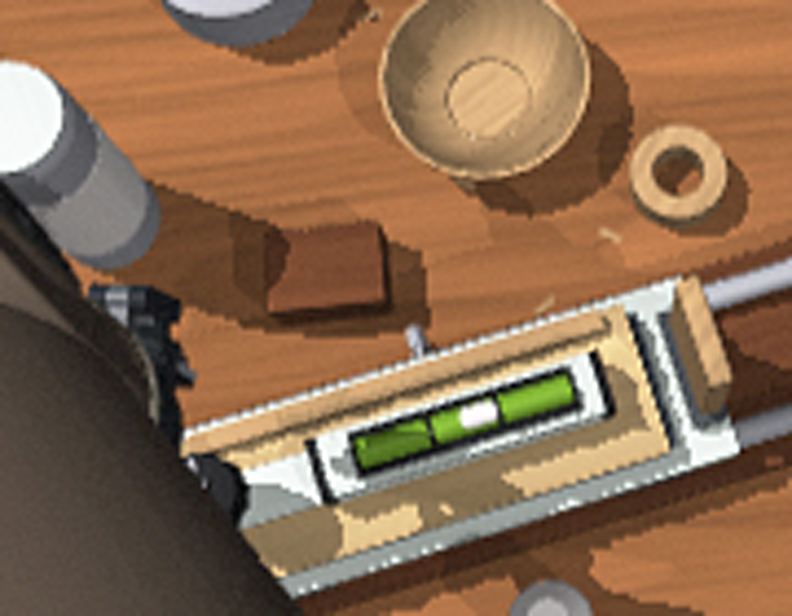

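```bash
python3 -m jog '[[[0.1,1.5,0.1],[0,0,0]],[[0.2,4,0.1],[0,0,0]],[[0.2,6.5,0.1],[0,0,0]],[[0.2,8,0.1],[0,0,0]],[[0.2,8.7,0.1],[0,0,0]],[[0.2,8.9,0.1],[0,0,0]],[[0.2,8.9,0.1],[0,0,0]],[[0.2,8.9,0.1],[0,0,0]]]'; python3 - <<'E'
from h import *
i=cam("scene")[0]; b=i[90:230,260:440]
cv2.imwrite("pics/scene5.png",cv2.resize(b,None,fx=4.4,fy=4.4,interpolation=cv2.INTER_CUBIC)[:,:,::-1])
E
```

```text
time: 7.12
position: [521.7, 178.8, 294.6]
tool_rot: [[0.985, -0.003, 0.172], [-0.172, 0.002, 0.985], [-0.003, -1.0, 0.001]]
force: [0.7, -0.1, -0.1]
opening: 85.3
```

View pics/scene5.png

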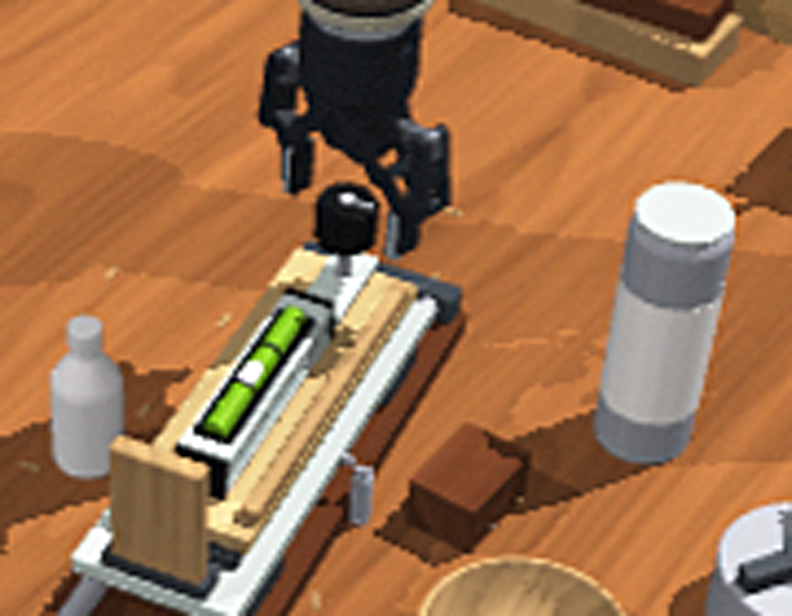

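```bash
python3 -m jog '[[[0,0,0],[0,0,0]],[[0,0,0],[0,0,0]],[[0,0,0],[0,0,0]],[[0,0,0],[0,0,0]],[[0,0,0],[0,0,0]],[[0,0,0],[0,0,0]],[[0,0,0],[0,0,0]],[[0,0,0],[0,0,0]]]' 1 80; python3 -c "
from plant import manip
o=manip.get_obs();print(o['position'],o['force'],o['moment'],o['opening'])"
```

```text
time: 7.83
position: [521.5, 179.1, 295.1]
tool_rot: [[0.985, -0.002, 0.172], [-0.172, 0.002, 0.985], [-0.002, -1.0, 0.001]]
force: [-2.5, 0.3, 5.3]
opening: 38.2
[521.533707   179.07043924 295.11394114] [-2.52518434  0.25912945  5.28171043] [-0.06223348  0.55624335  0.00368246] 38.22834483401567
```

```bash
python3 -m jog '[[[0,0.1,0],[0,0,0]],[[0,0.2,0],[0,0,0]],[[0,0.3,0],[0,0,0]],[[0,0.4,0],[0,0,0]],[[0,0.4,0],[0,0,0]],[[0,0.4,0],[0,0,0]]]'; python3 -m jog '[[[0,0.1,0],[0,0,0]],[[0,0.2,0],[0,0,0]],[[0,0.2,0],[0,0,0]],[[0,0.2,0],[0,0,0]]]'
```

```text
time: 8.33
position: [521.4, 179.6, 292.1]
tool_rot: [[0.985, -0.001, 0.171], [-0.171, 0.002, 0.985], [-0.002, -1.0, 0.002]]
force: [-4.6, 0.7, 13.0]
opening: 38.0
time: 8.67
position: [521.2, 179.9, 291.4]
tool_rot: [[0.985, -0.001, 0.171], [-0.171, 0.002, 0.985], [-0.001, -1.0, 0.002]]
force: [-5.5, -1.7, 15.5]
opening: 37.8
```

```bash
python3 -m jog '[[[0,0.2,0],[0,0,0]],[[0,0.4,0],[0,0,0]],[[0,0.4,0],[0,0,0]],[[0,0.4,0],[0,0,0]]]'; python3 -m jog '[[[0,0.4,0],[0,0,0]],[[0,0.4,0],[0,0,0]],[[0,0.4,0],[0,0,0]]]'
```

```text
time: 9.0
position: [521.0, 180.4, 290.6]
tool_rot: [[0.985, 0.001, 0.17], [-0.17, 0.002, 0.985], [0.001, -1.0, 0.002]]
force: [-11.7, -5.9, 36.8]
opening: 38.1
time: 9.25
position: [520.7, 180.7, 290.3]
tool_rot: [[0.985, 0.004, 0.17], [-0.17, 0.001, 0.985], [0.003, -1.0, 0.001]]
force: [-15.3, -6.3, 44.6]
opening: 38.1
```

```bash
python3 -m jog '[[[0,0.2,-0.1],[0,0,0]],[[0,0.2,-0.1],[0,0,0]],[[0,0.2,-0.1],[0,0,0]],[[0,0.2,-0.1],[0,0,0]],[[0,0.2,-0.1],[0,0,0]],[[0,0.2,-0.1],[0,0,0]],[[0,0.2,-0.1],[0,0,0]],[[0,0.2,-0.1],[0,0,0]],[[0,0.2,-0.1],[0,0,0]],[[0,0.2,-0.1],[0,0,0]],[[0,0.2,-0.1],[0,0,0]],[[0,0.2,-0.1],[0,0,0]],[[0,0.2,-0.1],[0,0,0]],[[0,0.2,-0.1],[0,0,0]],[[0,0.2,-0.1],[0,0,0]],[[0,0.2,-0.1],[0,0,0]]]';  cat > look.py <<'E'
from h import *; import sys
n=sys.argv[1]
i=cam("top")[0][195:245,230:330]; j=cam("scene")[0][150:200,290:350]
a=cv2.resize(i,(800,400),interpolation=cv2.INTER_CUBIC); 
cv2.imwrite(f"pics/v{n}.png",a[:,:,::-1])
b=cv2.resize(cam("scene")[0][80:200,280:400],(600,600),interpolation=cv2.INTER_CUBIC)
cv2.imwrite(f"pics/s{n}.png",b[:,:,::-1])
o=manip.get_obs();print(o['time'],o['position'],o['force'],o['joints'][6])
E
python3 look.py 6
```

```text
time: 10.58
position: [520.3, 180.3, 290.8]
tool_rot: [[0.985, 0.005, 0.17], [-0.17, 0.001, 0.985], [0.005, -1.0, 0.001]]
force: [-9.6, -2.2, 30.3]
opening: 37.9
10.7333 [520.31181404 180.31810043 290.82603112] [-10.10115047  -2.94044923  29.56296253] -49.10143414654202
```

View pics/v6.png

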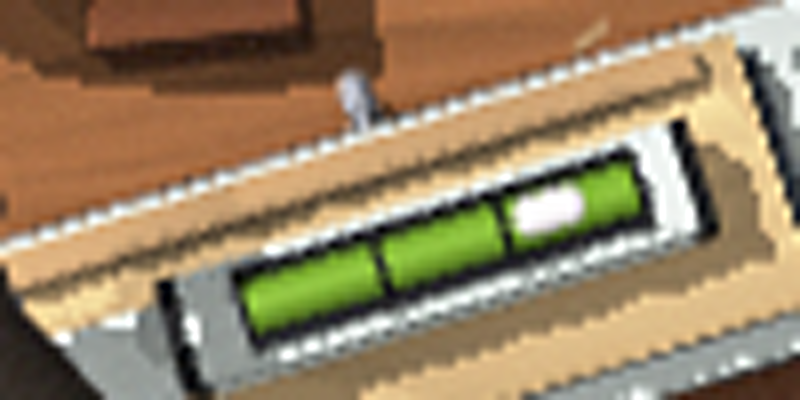

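View pics/s6.png

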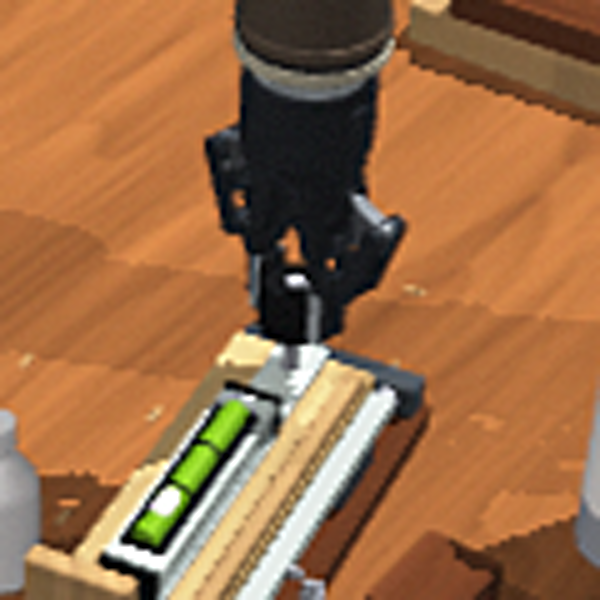

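```bash
python3 -m jog '[[[0,0.2,0],[0,3,0]],[[0,0.2,0],[0,7,0]],[[0,0.2,0],[0,11,0]],[[0,0.2,0],[0,15,0]],[[0,0.2,0],[0,19,0]],[[0,0.2,0],[0,23,0]],[[0,0.2,0],[0,27,0]],[[0,0.2,0],[0,31,0]],[[0,0.2,0],[0,35,0]],[[0,0.2,0],[0,38,0]],[[0,0.2,0],[0,40,0]],[[0,0.2,0],[0,40,0]],[[0,0.2,0],[0,40,0]],[[0,0.2,0],[0,40,0]],[[0,0.2,0],[0,40,0]],[[0,0.2,0],[0,40,0]]]'; python3 look.py 7
```

```text
time: 12.07
position: [520.3, 180.3, 291.0]
tool_rot: [[0.645, 0.007, 0.764], [-0.764, 0.0, 0.645], [0.004, -1.0, 0.005]]
force: [-7.4, -3.6, 26.8]
opening: 38.3
12.2167 [520.33540434 180.28971282 290.98055627] [-8.16280786 -3.74469625 25.7582957 ] -83.40710793735482
```

View pics/v7.png

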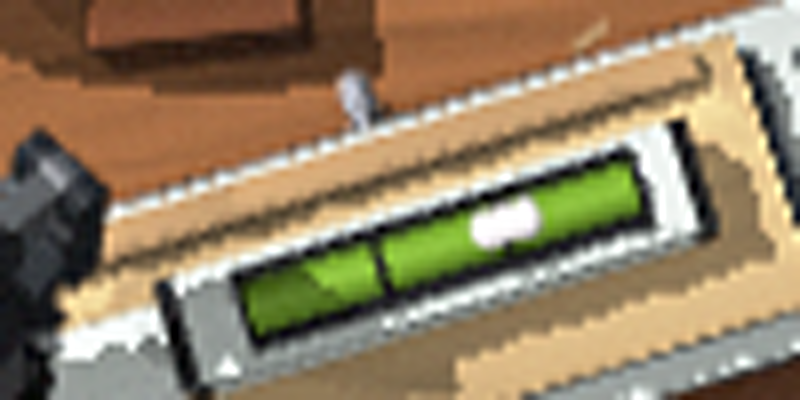

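View pics/s7.png

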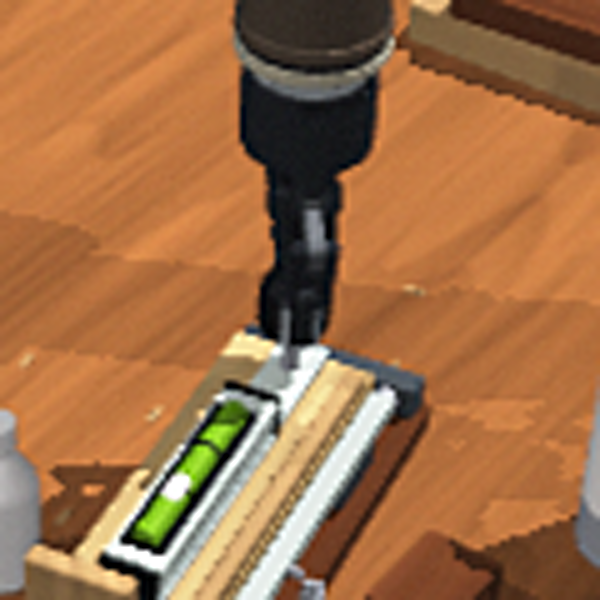

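```bash
python3 -m jog '[[[0,0.2,0],[0,3,0]],[[0,0.2,0],[0,7,0]],[[0,0.2,0],[0,11,0]],[[0,0.2,0],[0,15,0]],[[0,0.2,0],[0,19,0]],[[0,0.2,0],[0,23,0]],[[0,0.2,0],[0,27,0]],[[0,0.2,0],[0,31,0]],[[0,0.2,0],[0,35,0]],[[0,0.2,0],[0,39,0]],[[0,0.2,0],[0,43,0]],[[0,0.2,0],[0,47,0]],[[0,0.2,0],[0,50,0]],[[0,0.2,0],[0,53,0]],[[0,0.2,0],[0,53,0]],[[0,0.2,0],[0,53,0]],[[0,0.2,0],[0,53,0]],[[0,0.2,0],[0,53,0]],[[0,0.2,0],[0,53,0]],[[0,0.2,0],[0,53,0]]]'; python3 -m jog '[[[0,0.2,0],[0,0,0]],[[0,0.2,0],[0,0,0]],[[0,0.2,0],[0,0,0]],[[0,0.2,0],[0,0,0]],[[0,0.2,0],[0,0,0]],[[0,0.2,0],[0,0,0]],[[0,0.2,0],[0,0,0]],[[0,0.2,0],[0,0,0]],[[0,0.2,0],[0,0,0]],[[0,0.2,0],[0,0,0]],[[0,0.2,0],[0,0,0]],[[0,0.2,0],[0,0,0]]]'; python3 look.py 8
```

```text
time: 13.88
position: [520.3, 179.8, 290.9]
tool_rot: [[-0.222, 0.007, 0.975], [-0.975, 0.0, -0.222], [-0.002, -1.0, 0.007]]
force: [-7.6, -4.6, 24.9]
opening: 38.2
time: 14.88
position: [520.2, 179.8, 291.0]
tool_rot: [[-0.222, 0.008, 0.975], [-0.975, 0.0, -0.222], [-0.002, -1.0, 0.008]]
force: [-7.2, -4.2, 24.9]
opening: 38.3
15.0333 [520.16917786 179.76420638 290.96995828] [-8.72000032 -3.70275495 24.84284802] -128.84962509457694
```

View pics/v8.png

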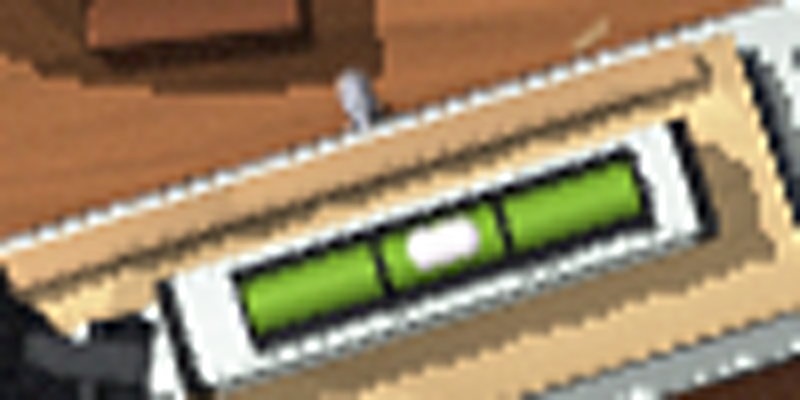

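View pics/s8.png

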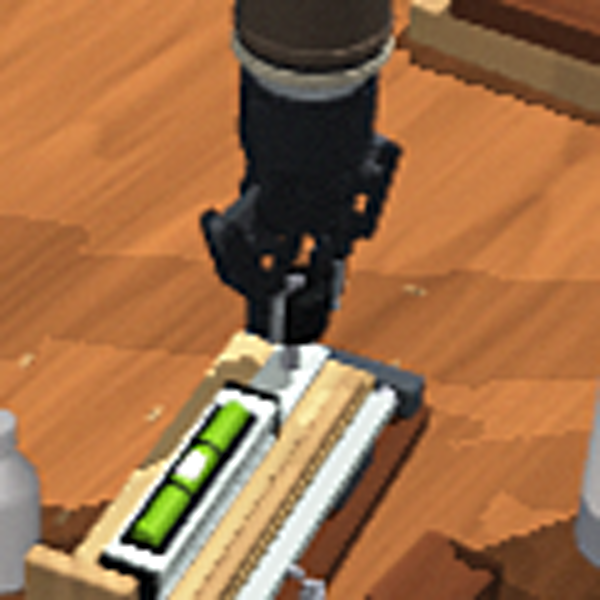

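```bash
python3 -m jog '[[[0,0.2,0],[0,1,0]],[[0,0.2,0],[0,1,0]],[[0,0.2,0],[0,1,0]],[[0,0.2,0],[0,1,0]],[[0,0.2,0],[0,1,0]],[[0,0.2,0],[0,1,0]],[[0,0.2,0],[0,1,0]],[[0,0.2,0],[0,1,0]],[[0,0.2,0],[0,1,0]],[[0,0.2,0],[0,1,0]],[[0,0.2,0],[0,1,0]],[[0,0.2,0],[0,1,0]],[[0,0.2,0],[0,1,0]],[[0,0.2,0],[0,1,0]],[[0,0.2,0],[0,1,0]],[[0,0.2,0],[0,1,0]]]'; python3 look.py 9; python3 -c "
from h import *
cv2.imwrite('pics/full9.png',cam('scene')[0][:,:,::-1])"
```

```text
time: 16.37
position: [520.1, 179.7, 291.0]
tool_rot: [[-0.239, 0.009, 0.971], [-0.971, 0.001, -0.239], [-0.003, -1.0, 0.008]]
force: [-8.6, -2.2, 24.8]
opening: 38.1
16.5167 [520.06484355 179.71721303 290.98697683] [-8.07296067 -3.40757585 24.54152024] -129.7141167121333
```

View pics/v9.png

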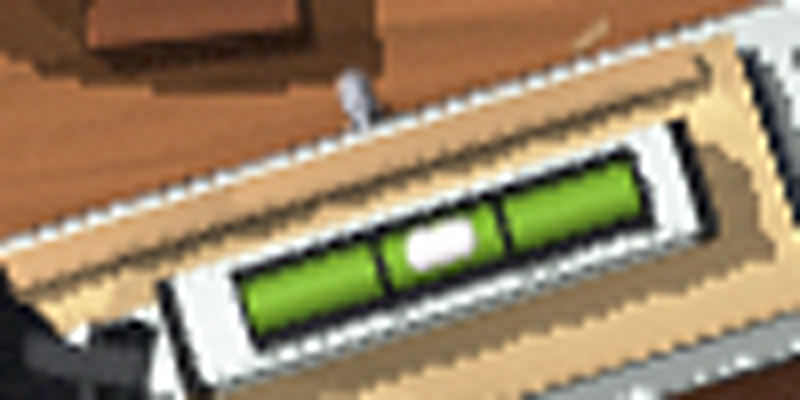

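View pics/full9.png

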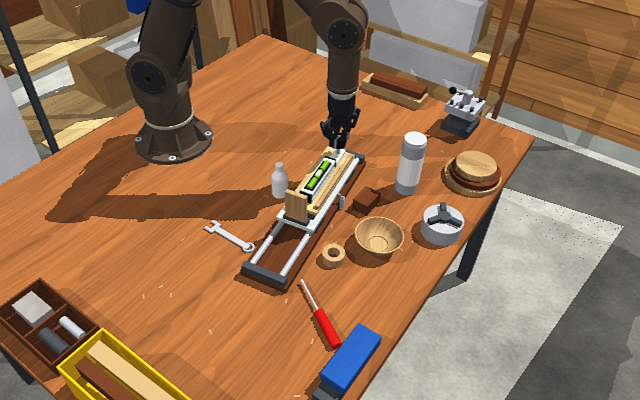

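The bubble sits at column 441, midway between the lines at 379 and 503. The full view shows the pointer at the post and the loose objects where they started. The press is steady at about 25 N.

```bash
python3 -c "
from plant import manip
print(manip.sign_off())"
```

```text
the job is handed in; nothing more can be done
None
```

I handed the job in at about 16.6 s, with the gripper still holding the knob pressed down and the bubble centred.

- **Carrier:** I gripped the push grip and slid the carrier about 112 mm until the notch pulled it in. In the images the pointer lines up with the post to within about 1 mm, which is the limit of the measurement.
- **Knob press:** The knob is held down with a steady 25 N, against the 12 N the springs need. It went down about 4 mm. The force briefly reached about 45 N (fingers pressing on the knob) before I backed it off.
- **Bubble:** I turned the knob about 94° clockwise in total while it was pressed. That is slightly more than the stated 86° maximum; I think a small slip in the grip, or a turn as the gripper closed, explains it. The bubble had settled about midway between the lines (roughly 0 mm off) in the last two looks, about 1.5 s apart.
- **Surroundings:** By eye, the loose objects look unmoved in the last full picture; I did not measure them.
- **Side force:** About 8–9 N of sideways force remained on the tool. I left it because the bubble and the press were stable.

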